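# Unstack the sample carriers onto their nests

### The arm

A 6-joint arm with a two-finger parallel gripper is mounted at the origin on a cart in front of the work surface, level with it; the furniture and walls round the work are solid. World frame = base frame: x ahead of the robot, y to its left, z up, the work surface at z = 0. Lengths are in m, angles in rad, forces in N, time in s.
With the tool pointing down it reaches from about 0.375 to 0.975 m from the base axis. Payload 3.8 kg.
Tool frame: the origin (TCP) lies midway between the tips of the shut fingers; the grasp point (between the pads) lies 19 mm behind it; z points along the fingers, y is the line along which they close (so a half turn about z gives the same grasp; the last joint's range is limited). The gripper opens to 85 mm and grips with 20 to 120 N. Pads are 22 mm wide; open, the fingers measure 114 mm over their backs; the gripper's body (76 mm by 85 mm) begins 54 mm behind the grasp point. The pads swing forward as they close: fully open they stand 13 mm farther back than shut.
Start: joints at [1.132, 0.264, 1.604, -0, 1.274, -0.037], TCP at [0.264, 0.621, 0.231] pointing down, gripper open.
Joint ranges: [-2.63, 2.63], [-0.94, 2.18], [0.31, 2.57], [-1.31, 4.45], [0, 2.66], [-2.55, 2.55]. Speed limits (rad/s): [2.57, 2.57, 3.14, 3.14, 3.14, 3.14].

### API

Orientations are given as a rotation vector (axis times angle).
In Python, from workcell import sensors, viewer, job gives the robot as it stands.
- The arm moves only by the shell command python3 -m inch 'ROWS' [FORCE]. ROWS is JSON, one flat list of numbers, 7 for each row, row after row: the shift along the tool's x, y, z in mm, then the turn, a rotation vector about the tool's x, y, z in degrees, then the finger opening in mm, from 0 to 85.4. A call has exactly 8 rows; each row shifts and turns the commanded pose from where the row before left it, along the tool's axes as they then stand; what a row does not reach is not made up. A row lasts 1/10 s, in which the tool goes at most 50 mm and 8.59 degrees, less where a joint would pass 70% of its speed; a pose out of reach is approached as far as the arm can. A call is refused whole if a number of a shift passes 50 or a number of a turn 8.59, either way. A call with a gripper value outside its range is refused whole. The fingers move at their own pace and stop on an object; FORCE is the grip in N (left out, the last holds). Time passes only in rows, so rows that do not move let the fingers close, or fill a call up. It gives the time, the measured TCP pose, the force, the opening and the grip force at its end, in the units of the state.
- sensors.read_state(): the state, without advancing time (a new reading comes with each control period).
- viewer.read_camera(name): name is "scene" or "top" or "wrist"; returns the picture (384x512x3 uint8, red, green, blue); there is no depth.
- viewer.camera_params(name): a dict with "K" (3x3 intrinsics, pixels), "world_to_cam" (4x4, takes a point from world to camera coordinates). Camera axes: x right, y down, z forward; pixel columns grow to the right and rows downward; lengths in m; the calibration is good to about 2 mm. A picture is of the moment at which its call begins: read the wrist's pose just before it. camera_params takes no time and is no camera call; for the wrist camera it gives the pose at the moment of the call.
- job.finish_job(): hands the job in; it is judged then, once.
The state is a dict: "time": time; "q": joint angles; "joint_vel": joint speeds; "joint_torque": joint torques, N m; "tool_pos": TCP position; "tcp_rot": TCP orientation; "wrist_force": force on the tool from outside, world axes, zero at the start; "torque": the same for the moment, N m; "width": opening from 0.0 (shut) to 1.0 (fully open); "grip_force": force on a finger pad.
Only numpy, scipy, OpenCV 4.12 (cv2) and the standard library are available. Lean on these libraries where they do the work, as an engineer would, in place of code of your own. Each camera call takes 0.05 s, during which the arm holds its last target. There are 200 camera calls.

### The job

Take the stack of three sample carriers apart and seat each one, level and fully down, on the two posts of the nest striped in its own colour. Then lower the white retaining plate over the same two posts so that it lies flat on top of the blue carrier. Leave the timer and the two small vials standing where they are.

Things in the scene. Friction and masses are not known exactly. Their poses are not given: they have to be found in the camera images.
- blue_carrier_mid (a point): blue sample carrier, a block 62 mm wide (x), 110 long (y), 20 high (z up), the lowest of the stack of three, lying on the worktop at the start. Two 12 mm through holes for the posts on its long centre line, 88 mm apart about the middle; six empty 13 mm vial holes between. About 150 g. Point: its centre, 10 mm above its underside. Same after half a turn.
- yellow_carrier_mid (a point): yellow sample carrier, a block 52 mm wide (x), 92 long (y), 20 high (z up), the middle one of the stack, lying on the blue carrier at the start. Two 12 mm through holes for the posts on its long centre line, 70 mm apart about the middle; four empty 13 mm vial holes between. About 150 g. Point: its centre, 10 mm above its underside. Same after half a turn.
- red_carrier_mid (a point): red sample carrier, a block 42 mm wide (x), 74 long (y), 20 high (z up), the top one of the stack, lying on the yellow carrier at the start. Two 12 mm through holes for the posts on its long centre line, 52 mm apart about the middle; two empty 13 mm vial holes between. About 150 g. Point: its centre, 10 mm above its underside. Same after half a turn.
- white_plate_mid (a point): white retaining plate, 50 mm wide (x), 110 long (y), 14 high, lying by itself flat on the worktop at the start. Two 12 mm post holes on its long centre line, 88 mm apart like those of the blue carrier, and two rectangular windows between them. About 100 g. The point is its centre, 7 mm above its underside. The same turned by half a turn.
- blue_nest_seat (a point): nest for the blue carrier, fixed: dark grey base 50 mm wide (x), 138 long (y), 8 high, a blue stripe across each end, two upright steel posts on its long centre line, 88 mm apart. Posts 7 mm in diameter, 34 mm tall above the base, the last 7 mm tapering to a blunt point. Point: middle of the base's top face, 8 mm above the worktop, on which the carrier's underside comes to lie.
- yellow_nest_seat (a point): nest for the yellow carrier, fixed: dark grey base 50 mm wide (x), 120 long (y), 8 high, a yellow stripe across each end, two upright steel posts on its long centre line, 70 mm apart. Posts 7 mm in diameter, 26 mm tall above the base, the last 7 mm tapering to a blunt point. Point: middle of the base's top face, 8 mm above the worktop, on which the carrier's underside comes to lie.
- red_nest_seat (a point): nest for the red carrier, fixed: dark grey base 50 mm wide (x), 102 long (y), 8 high, a red stripe across each end, two upright steel posts on its long centre line, 52 mm apart. Posts 7 mm in diameter, 26 mm tall above the base, the last 7 mm tapering to a blunt point. Point: middle of the base's top face, 8 mm above the worktop, on which the carrier's underside comes to lie.
- timer_mid (a point): bench timer, light grey, 66 x 66 x 20 mm, loose on the worktop; must stay where it is. The point is its centre, 10 mm up.
- vial_red_mid (a point): small glass vial with a red cap, 12 mm across, 32 mm high, standing loose on the worktop; must stay standing where it is. The point is its centre, 16 mm up.
- vial_blue_mid (a point): small glass vial with a blue cap, 12 mm across, 32 mm high, standing loose on the worktop; must stay standing where it is. The point is its centre, 16 mm up.

How it is judged:
At the end, for the whole second after the job is handed in: Each carrier lies level on the nest of its own colour, both posts through it, and the white plate lies level on the blue carrier over the same posts: centres within 6 mm sideways, 3 mm in height, long axes within 0.12 rad either way round, tilt under 0.06 rad, all released and at rest (horizontal distance between each of blue_carrier_mid, white_plate_mid and blue_nest_seat below 0.006 m and z of blue_carrier_mid in the frame of blue_nest_seat between 0.007 and 0.013 m and angle between the y axis of each of blue_carrier_mid, white_plate_mid and the y axis of blue_nest_seat, either way round below 0.12 rad and angle between each of blue_carrier_mid, yellow_carrier_mid, red_carrier_mid, white_plate_mid's own z axis and vertical below 0.06 rad and linear speed of each of blue_carrier, yellow_carrier, red_carrier, white_plate below 0.02 m/s and horizontal distance between yellow_carrier_mid and yellow_nest_seat below 0.006 m and z of yellow_carrier_mid in the frame of yellow_nest_seat between 0.007 and 0.013 m and angle between the y axis of yellow_carrier_mid and the y axis of yellow_nest_seat, either way round below 0.12 rad and horizontal distance between red_carrier_mid and red_nest_seat below 0.006 m and z of red_carrier_mid in the frame of red_nest_seat between 0.007 and 0.013 m and angle between the y axis of red_carrier_mid and the y axis of red_nest_seat, either way round below 0.12 rad and z of white_plate_mid in the frame of blue_nest_seat between 0.024 and 0.03 m); the robot touches nothing.
It fails at once if the timer is pushed away or knocked over (distance of timer_mid from where it was at the start of the episode above 0.015 m or angle between timer_mid's own z axis and vertical above 0.5 rad).
It fails at once if the red-capped vial is pushed away or knocked over (distance of vial_red_mid from where it was at the start of the episode above 0.015 m or angle between vial_red_mid's own z axis and vertical above 0.5 rad).
It fails at once if the blue-capped vial is pushed away or knocked over (distance of vial_blue_mid from where it was at the start of the episode above 0.015 m or angle between vial_blue_mid's own z axis and vertical above 0.5 rad).
It also fails if it takes over 128 s, if anything falls off the work surface, if the arm or the gripper's body presses on something with over 40 N, if the wrist force passes 120 N, or if a joint passes its speed limit or range.

## Working session

There is one attempt and no reset: what is moved stays moved. The work goes in short steps, Python scripts to look and compute and a shell command to move; the robot and the scene stay as the last step left them, time stands still between calls to the robot, and variables do not carry over. Pictures are saved under pics/ and viewed, at most 14 in all, crops included, and the job is handed in when it is done.

```bash
ls; mkdir -p pics
python3 - <<'E'
from workcell import sensors, viewer
import cv2, numpy as np
print(sensors.read_state())
for n in ("top","scene"):
    im=viewer.read_camera(n); cv2.imwrite(f"pics/{n}0.png",cv2.resize(im[:,:,::-1],(800,600),interpolation=cv2.INTER_CUBIC)); np.save(f"pics/{n}0.npy",im)
    p=viewer.camera_params(n); print(n,np.round(p["K"],1).tolist(),np.round(p["world_to_cam"],4).tolist())
E
```

```text
pics
{'time': 0.0, 'q': array([ 1.13211372e+00,  2.64776733e-01,  1.60537486e+00,  1.01207641e-05,
        1.27368547e+00, -3.69018979e-02]), 'joint_vel': array([ 2.15600135e-03, -2.34804426e-04, -7.56228309e-05, -2.58247820e-03,
        1.02124331e-03,  1.74259866e-04]), 'joint_torque': array([ 1.82882254e-04, -5.15091920e+01, -3.67327166e+01,  2.57983438e-04,
        1.26621936e-02,  1.58840322e-05]), 'tool_pos': array([0.26365497, 0.62058887, 0.22994566]), 'tcp_rot': array([-0.62677607, -3.07788301,  0.00342215]), 'wrist_force': array([-0.39619288, -1.07286474,  0.16193408]), 'torque': array([ 0.0074381 , -0.02728085,  0.01305278]), 'grip_force': 0.0, 'width': 1.0024757142584557}
top [[407.8, 0.0, 264.8], [0.0, 407.8, 187.3], [0.0, 0.0, 1.0]] [[-0.0223, -0.9997, -0.0041, -0.014], [-0.978, 0.0226, -0.2074, 0.5259], [0.2074, -0.0006, -0.9782, 0.9596], [0.0, 0.0, 0.0, 1.0]]
scene [[430.4, 0.0, 259.1], [0.0, 430.4, 188.4], [0.0, 0.0, 1.0]] [[-0.6693, -0.743, 0.0073, 0.3249], [-0.3335, 0.2917, -0.8965, 0.2418], [0.664, -0.6024, -0.443, 0.6523], [0.0, 0.0, 0.0, 1.0]]
```

View pics/top0.png

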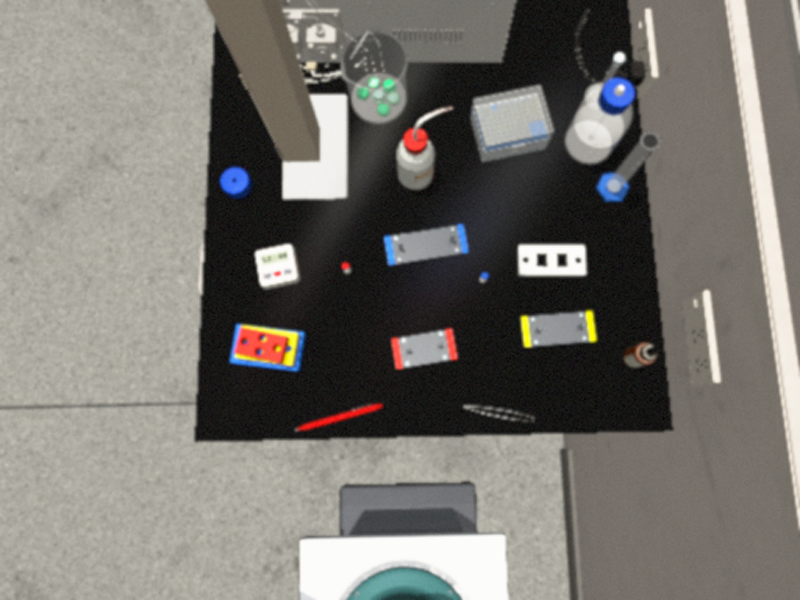

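View pics/scene0.png

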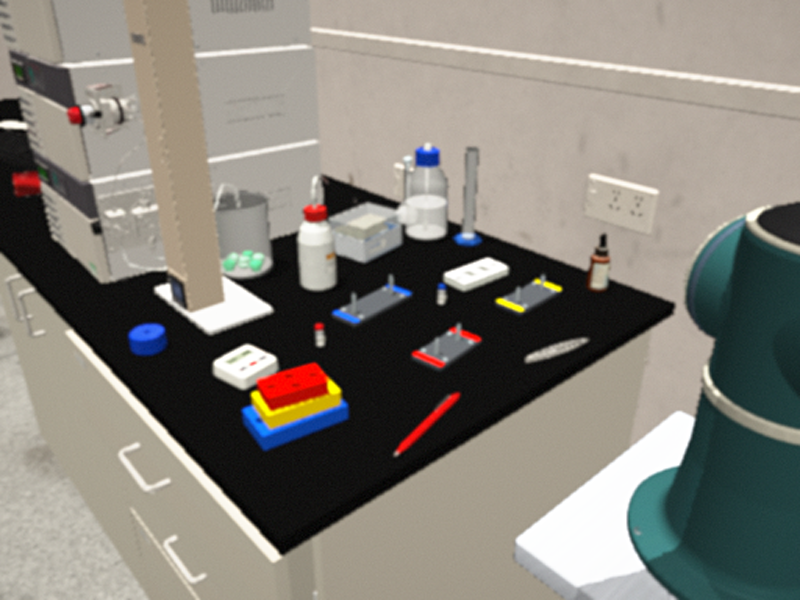

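The top view (800x600 px) shows these positions:
- Stack at (267,347)
- Blue nest at (426,245)
- Red nest at (424,349)
- Yellow nest at (558,328)
- White plate at (552,260)
- Timer at (277,266)
- Red vial at (346,267)
- Blue vial at (484,277)
- Tan column foot near (300,160)

The arm is out of view on the left.

```bash
cat > h.py <<'E'
import numpy as np, cv2
from workcell import sensors, viewer
from scipy.spatial.transform import Rotation as R
def ray(p,uv,z):
    "pixel (512x384) -> world point on plane z"
    K=np.array(p["K"]);T=np.array(p["world_to_cam"])
    d=T[:3,:3].T@np.linalg.solve(K,[uv[0],uv[1],1]); c=-T[:3,:3].T@T[:3,3]
    return c+d*(z-c[2])/d[2]
def proj(p,X):
    K=np.array(p["K"]);T=np.array(p["world_to_cam"]); c=T[:3,:3]@np.array(X)+T[:3,3]; u=K@c
    return u[:2]/u[2]
def st():
    s=sensors.read_state(); M=R.from_rotvec(s["tcp_rot"]).as_matrix()
    print("t %.2f tcp %s xax %.2f deg yax %.2f deg z %s F %s w %.1fmm grip %.1f q %s"%(s["time"],np.round(s["tool_pos"]*1000,1),
      np.degrees(np.arctan2(M[1,0],M[0,0])),np.degrees(np.arctan2(M[1,1],M[0,1])),np.round(M[:,2],3),np.round(s["wrist_force"],1),s["width"]*85.4,s["grip_force"],np.round(s["q"],2)))
    return s,M
def shot(n,name,crop=None,k=1.5625):
    s=st(); p=viewer.camera_params(n); im=viewer.read_camera(n)
    np.save(f"pics/{name}.npy",im); np.save(f"pics/{name}_p.npy",np.array([p],dtype=object),allow_pickle=True)
    cv2.imwrite(f"pics/{name}.png",cv2.resize(im[:,:,::-1],None,fx=k,fy=k,interpolation=cv2.INTER_CUBIC))
    return im,p
def load(name): return np.load(f"pics/{name}.npy"),np.load(f"pics/{name}_p.npy",allow_pickle=True)[0]
def need(xyz,yawx,h=None):
    "shift in tool axes (mm) and turn about tool z (deg) to bring tcp to xyz(m), tool x heading yawx deg"
    s=sensors.read_state();M=R.from_rotvec(s["tcp_rot"]).as_matrix()
    d=M.T@(np.array(xyz)-s["tool_pos"])*1000
    cur=np.degrees(np.arctan2(M[1,0],M[0,0])); print("tool shift mm",np.round(d,1),"turn z", round(-((yawx-cur+180)%360-180),2))
E
cat > a.py <<'E'
from h import *
p=viewer.camera_params("top"); f=.64
for n,u,v,z in [("stack",267,346,.06),("blueL",398,249,.008),("blueR",458,241,.008),("bluenest",426,245,.008),("red",424,349,.008),("yel",558,328,.008),("plate",552,260,.014),("timer",277,266,.02),("vr",346,267,.03),("vb",484,277,.03),("colfoot",300,160,0),("colfootR",320,160,0),("bottle",415,180,0),("tableL",200,400,0)]:
    print(n,np.round(ray(p,((u+.5)*f-.5,(v+.5)*f-.5),z)*1000))
w=viewer.camera_params("wrist");T=w["world_to_cam"];s,M=st()
c=-T[:3,:3].T@T[:3,3]; print("cam in tool",np.round(M.T@(c-s["tool_pos"])*1000,1),"\n",np.round(T[:3,:3]@M,3),w["K"])
print(M)
E
python3 a.py
```

```text
stack [445. 205.  60.]
blueL [612.  -1.   8.]
blueR [ 624. -103.    8.]
bluenest [618. -48.   8.]
red [441. -40.   8.]
yel [ 471. -262.    8.]
plate [ 585. -258.   14.]
timer [584. 201.  20.]
vr [577.  85.  30.]
vb [ 555. -141.   30.]
colfoot [781. 169.   0.]
colfootR [780. 134.   0.]
bottle [739. -32.   0.]
tableL [367. 326.   0.]
t 0.10 tcp [263.7 620.6 230.1] xax 156.98 deg yax 66.98 deg z [-0.001 -0.002 -1.   ] F [-0.4  0.2  0.2] w 85.2mm grip 0.0 q [ 1.13  0.26  1.61 -0.    1.27 -0.04]
cam in tool [  71.7   -0.3 -142. ] 
 [[ 0.     1.     0.   ]
 [-0.958  0.    -0.286]
 [-0.286 -0.     0.958]] [[286.66803437   0.         254.20625586]
 [  0.         286.66803437 187.19192322]
 [  0.           0.           1.        ]]
[[-9.20378685e-01  3.91027301e-01 -8.52466454e-04]
 [ 3.91028226e-01  9.20376794e-01 -1.86642615e-03]
 [ 5.47667626e-05 -2.05115729e-03 -9.99997895e-01]]
```

```bash
python3 -m inch '[0,0,0,0,0,8.4,85, 0,0,0,0,0,8.4,85, 0,0,0,0,0,8.4,85, 0,0,0,0,0,8.4,85, 0,0,0,0,0,8.4,85, 0,0,0,0,0,8.4,85, 0,0,0,0,0,8.4,85, 0,0,0,0,0,8,85]' 40
python3 -m inch '[-28,11,4,0,0,0,85, -28,11,4,0,0,0,85, -28,11,4,0,0,0,85, -28,11,4,0,0,0,85, -28,11,4,0,0,0,85, -28,11,4,0,0,0,85, -28,11,4,0,0,0,85, -28,11,4,0,0,0,85]'
python3 -m inch '[-28,11,4,0,0,0,85, -28,11,4,0,0,0,85, -28,11,4,0,0,0,85, -28,11,4,0,0,0,85, -28,11,4,0,0,0,85, -28,11,4,0,0,0,85, -20,11,4,0,0,0,85, 0,0,0,0,0,0,85]'
python3 -c "
from h import *
shot('wrist','w1')"
```

```text
time: 0.9
tool_pos: [0.2638, 0.6208, 0.2305]
tcp_rot: [2.224, 2.218, -0.002]
wrist_force: [0.6, 0.3, -1.0]
width: 0.995
grip_force: 0.0
time: 1.7
tool_pos: [0.3527, 0.3961, 0.1986]
tcp_rot: [2.218, 2.225, -0.001]
wrist_force: [-0.3, -0.0, 0.9]
width: 0.993
grip_force: 0.0
time: 2.5
tool_pos: [0.4304, 0.2074, 0.1703]
tcp_rot: [2.221, 2.221, -0.003]
wrist_force: [-0.1, 1.0, 0.2]
width: 0.997
grip_force: 0.0
t 2.50 tcp [430.4 207.4 170.3] xax 90.00 deg yax 0.00 deg z [-0.001 -0.001 -1.   ] F [-0.1  1.   0.2] w 85.1mm grip 0.0 q [ 0.4  -0.06  2.08 -0.    1.13  0.4 ]
```

View pics/w1.png

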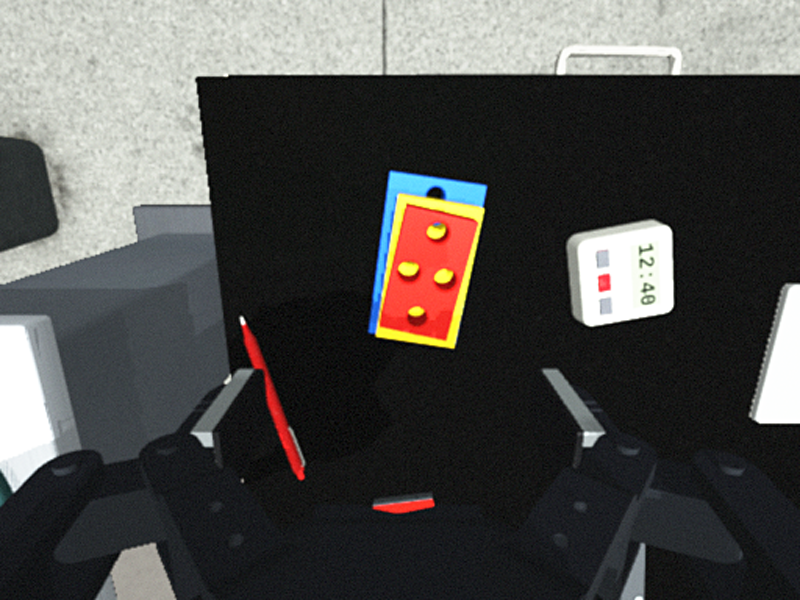

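The stack shows at around (427,272). The red post holes are at about (436,230) and (417,314), and the motion tracks the commanded rows. Next I tour the nests and the plate.

```bash
python3 -m inch '[-31,1.4,0,0,0,0,85, -31,1.4,0,0,0,0,85, -31,1.4,0,0,0,0,85, -31,1.4,0,0,0,0,85, -31,1.4,0,0,0,0,85, -31,1.4,0,0,0,0,85, -31,1.4,0,0,0,0,85, -30,1.4,0,0,0,0,85]' >/dev/null
python3 -m inch '[0,0,0,0,0,0,85, 0,0,0,0,0,0,85, 0,0,0,0,0,0,85, 0,0,0,0,0,0,85, 0,0,0,0,0,0,85, 0,0,0,0,0,0,85, 0,0,0,0,0,0,85, 0,0,0,0,0,0,85]' >/dev/null
python3 -c "
from h import *
shot('wrist','wr')"
python3 -m inch '[-2,30,0,0,0,0,85, -2,30,0,0,0,0,85, -2,30,0,0,0,0,85, -2,30,0,0,0,0,85, 0,30,0,0,0,0,85, 0,27,0,0,0,0,85, 0,0,0,0,0,0,85, 0,0,0,0,0,0,85]' >/dev/null
python3 -c "
from h import *
shot('wrist','wb')"
python3 -m inch '[-35,-6,0,0,0,0,85, -35,-6,0,0,0,0,85, -35,-6,0,0,0,0,85, -35,-6,0,0,0,0,85, -35,-6,0,0,0,0,85, -35,-3,0,0,0,0,85, 0,0,0,0,0,0,85, 0,0,0,0,0,0,85]' >/dev/null
python3 -c "
from h import *
shot('wrist','wp')"
python3 -m inch '[-4,-20,0,0,0,0,85, 0,-20,0,0,0,0,85, 0,-20,0,0,0,0,85, 0,-20,0,0,0,0,85, 0,-20,0,0,0,0,85, 0,-14,0,0,0,0,85, 0,0,0,0,0,0,85, 0,0,0,0,0,0,85]' >/dev/null
python3 -c "
from h import *
shot('wrist','wy')
ims=[cv2.resize(load(n)[0][80:260,150:390,::-1],(400,300),interpolation=cv2.INTER_CUBIC) for n in ('wr','wb','wp','wy')]
cv2.imwrite('pics/mos.png',np.vstack([np.hstack(ims[:2]),np.hstack(ims[2:])]))"
```

```text
t 4.15 tcp [442.2 -37.  171.3] xax 90.19 deg yax 0.19 deg z [ 0.  0. -1.] F [ 0.3 -1.2 -0.2] w 85.0mm grip 0.0 q [-0.14 -0.14  2.14  0.    1.14 -0.14]
t 5.00 tcp [619.2 -44.7 170.7] xax 90.18 deg yax 0.18 deg z [-0.001  0.    -1.   ] F [0.1 0.8 1.2] w 85.1mm grip 0.0 q [-0.11  0.21  1.79 -0.    1.15 -0.12]
t 5.85 tcp [ 585.7 -255.1  171.3] xax 90.05 deg yax 0.05 deg z [-0.     0.001 -1.   ] F [ 0.3  0.3 -0.6] w 85.0mm grip 0.0 q [-0.45  0.24  1.75  0.    1.16 -0.45]
t 6.70 tcp [ 473.4 -258.7  171.6] xax 90.20 deg yax 0.20 deg z [ 0.001 -0.    -1.   ] F [ 0.4 -0.3  1.3] w 85.1mm grip 0.0 q [-0.55  0.05  1.96  0.    1.13 -0.55]
```

View pics/mos.png

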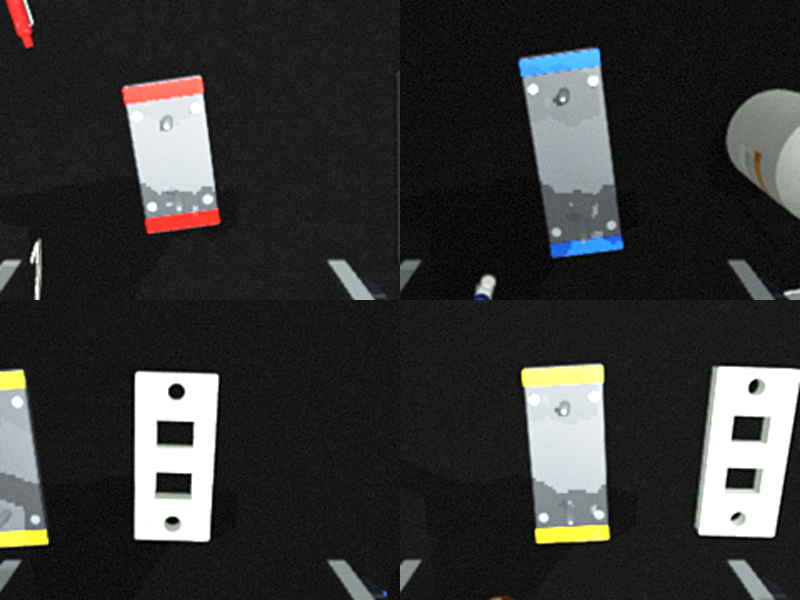

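The mosaic shows the red, blue and yellow nests and the white plate, all clearly outlined. I fit known boxes to their silhouettes.

```bash
cat > fit.py <<'E'
from h import *
from scipy.optimize import least_squares
def mask(im,col):
    h=cv2.cvtColor(cv2.GaussianBlur(im,(3,3),0),cv2.COLOR_RGB2HSV);H,S,V=[h[...,i].astype(int) for i in range(3)]
    if col=="red": m=((H<9)|(H>172))&(S>140)&(V>50)
    elif col=="yellow": m=(H>18)&(H<36)&(S>110)&(V>50)
    elif col=="blue": m=(H>98)&(H<118)&(S>130)&(V>50)
    else: m=V>col
    return m.astype(np.uint8)
def fit(im,p,col,dims,z0,guess,dbg=None):
    m=mask(im,col); W,L,Hh=dims
    u,v=proj(p,[*guess[:2],z0+Hh]); 
    yy,xx=np.mgrid[:384,:512]; m[(np.hypot(xx-u,yy-v)>100)]=0
    n,lab,stt,cen=cv2.connectedComponentsWithStats(m)
    k=1+np.argmax(stt[1:,4]-20*np.hypot(*(cen[1:]-[u,v]).T)); 
    c=max(cv2.findContours((lab==k).astype(np.uint8),cv2.RETR_EXTERNAL,cv2.CHAIN_APPROX_NONE)[0],key=len)
    c=cv2.convexHull(c).reshape(-1,2) if False else c.reshape(-1,2)
    P0=[np.array([sx*W/2,sy*L/2]) for sx in(-1,1) for sy in(-1,1)]
    def poly(t):
        a=t[2]; Q=np.array([[np.cos(a),-np.sin(a)],[np.sin(a),np.cos(a)]])
        pts=[proj(p,[*(t[:2]+Q@q),z]) for q in P0 for z in(z0,z0+Hh)]
        return cv2.convexHull(np.array(pts,np.float32))
    f=lambda t:[cv2.pointPolygonTest(poly(t),(float(a),float(b)),True)-.5 for a,b in c]
    r=least_squares(f,guess,loss="soft_l1",f_scale=.7,x_scale=[.01,.01,.05],diff_step=1e-3)
    print("xy mm",np.round(r.x[:2]*1000,1),"yaw deg %.2f"%np.degrees(r.x[2]),"med|res| px %.2f"%np.median(np.abs(r.fun)),"n",len(c))
    return r.x
E
python3 - <<'E'
from fit import *
for n,c,d,z,g in [("wr",45,(.05,.102,.008),0,(.441,-.04,.1)),("wb",45,(.05,.138,.008),0,(.618,-.048,.1)),("wy",45,(.05,.12,.008),0,(.471,-.262,.05)),("wp",100,(.05,.11,.014),0,(.585,-.258,0.)),("wy",100,(.05,.11,.014),0,(.585,-.258,0.)),("w1","red",(.042,.074,.02),.04,(.445,.205,-.15))]:
    print(n,end=" ");im,p=load(n);fit(im,p,c,d,z,g)
im,p=load("w1")
print("holes",[np.round(ray(p,(u*.64-.2,v*.64-.2),.06)*1000,1) for u,v in((436,230),(417,314))])
s,_=st()
E
```

```text
wr xy mm [442.2 -41.5] yaw deg 8.50 med|res| px 0.81 n 270
wb xy mm [619.4 -49.9] yaw deg 8.20 med|res| px 0.38 n 332
wy xy mm [ 470.1 -263.4] yaw deg 3.35 med|res| px 0.77 n 303
wp xy mm [ 586.3 -259.9] yaw deg -1.84 med|res| px 0.92 n 292
wy xy mm [ 586.7 -260.2] yaw deg -1.61 med|res| px 0.75 n 296
w1 xy mm [447.9 213.8] yaw deg -11.97 med|res| px 1.10 n 234
holes [array([452.7, 241. ,  60. ]), array([442.6, 190.9,  60. ])]
t 6.75 tcp [ 473.8 -258.9  171.7] xax 90.21 deg yax 0.21 deg z [ 0.001 -0.    -1.   ] F [-0.2 -0.8 -0. ] w 85.0mm grip 0.0 q [-0.55  0.05  1.96  0.    1.13 -0.55]
```

Run:
```python
from fit import *
for n,X in [("wb",[.6131,-.0063,.042]),("wr",[.4384,-.0158,.034]),("wy",[.468,-.2285,.034]),("wb",[.6257,-.0935,.042]),("wr",[.446,-.0672,.034]),("wy",[.4721,-.2983,.034])]:
    p=load(n)[1];u=proj(p,X); print(n,np.round(u,1)); 
rows=[]
for n,X in [("wr",[[.4384,-.0158,.034],[.446,-.0672,.034]]),("wb",[[.6131,-.0063,.042],[.6257,-.0935,.042]]),("wy",[[.468,-.2285,.034],[.4721,-.2983,.034]])]:
    im,p=load(n);r=[]
    for x in X:
        u=np.round(proj(p,x)).astype(int); c=im[u[1]-16:u[1]+17,u[0]-16:u[0]+17,::-1]; c=cv2.convertScaleAbs(c,alpha=1.3); c=cv2.resize(c,(264,264),interpolation=cv2.INTER_NEAREST); cv2.drawMarker(c,(132,132),(0,0,255),0,20,1); r.append(c)
    rows.append(np.vstack(r))
cv2.imwrite("pics/posts.png",np.hstack(rows))
```

```text
wb [247.3 139.1]
wr [249.6 155.5]
wy [247.8 146.4]
wb [259.9 224.7]
wr [257.  204.7]
wy [251.9 213. ]
```

View pics/posts.png

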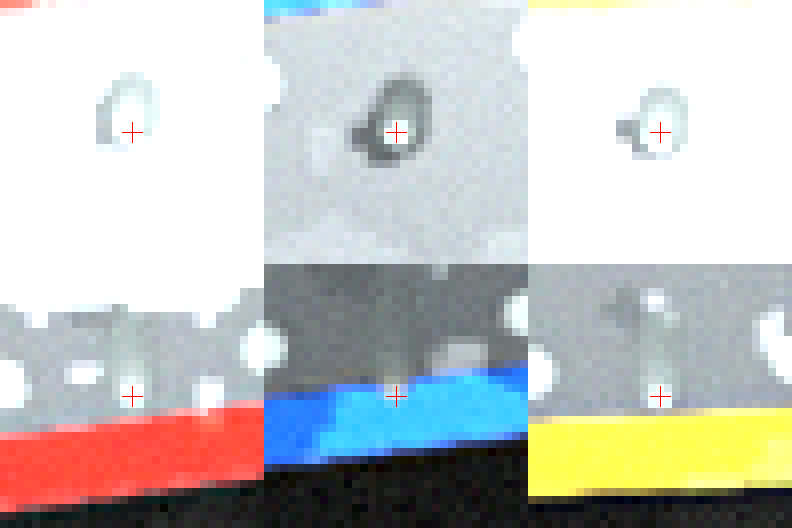

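The predicted post tips match the visible ones to within a pixel, so I go and grasp red.

```bash
python3 -c "
from h import *
need([.4479,.2138,.1],78)"
python3 -m inch '[31,-1.8,0,0,0,0,85, 31,-1.8,0,0,0,0,85, 31,-1.8,0,0,0,0,85, 31,-1.8,0,0,0,0,85, 31,-1.8,0,0,0,0,85, 31,-1.8,0,0,0,0,85, 31,-1.8,0,0,0,0,85, 31,-1.8,0,0,0,0,85]' 40 >/dev/null
python3 -m inch '[31,-1.8,0,0,0,0,85, 31,-1.8,0,0,0,0,85, 31,-1.8,0,0,0,0,85, 31,-1.8,0,0,0,0,85, 31,-1.8,0,0,0,0,85, 31,-1.8,0,0,0,6,85, 31,-1.8,0,0,0,6,85, 7.7,-1.2,0,0,0,0.2,85]' >/dev/null
python3 -m inch '[0,0,0,0,0,0,85, 0,0,0,0,0,0,85, 0,0,0,0,0,0,85, 0,0,0,0,0,0,85, 0,0,0,0,0,0,85, 0,0,0,0,0,0,85, 0,0,0,0,0,0,85, 0,0,0,0,0,0,85]' >/dev/null
python3 - <<'E'
from fit import *
im,p=shot('wrist','w2')
fit(im,p,"red",(.042,.074,.02),.04,(.448,.214,-.2))
need([.4479,.2138,.043],78)
E
```

```text
tool shift mm [472.8 -24.2  71.5] turn z 12.21
t 9.15 tcp [448.2 213.5 171.3] xax 77.97 deg yax -12.03 deg z [ 0. -0. -1.] F [ 0.8  0.6 -0.2] w 84.9mm grip 0.0 q [ 0.39 -0.03  2.04 -0.    1.13  0.6 ]
xy mm [448.1 213.2] yaw deg -12.74 med|res| px 1.12 n 238
tool shift mm [  0.2  -0.3 128.3] turn z -0.03
```

View pics/w2.png

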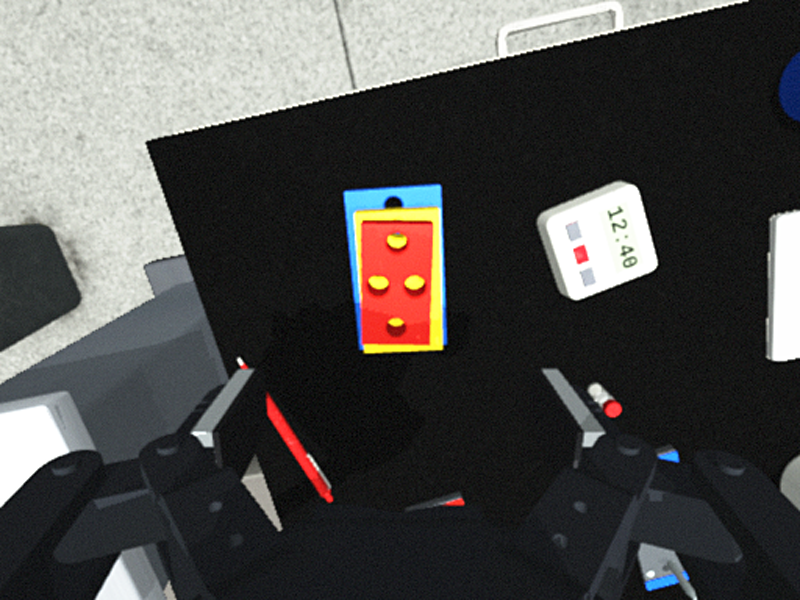

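Red is centred at (397,282) between the fingers and aligned with the tool. I descend, grip and lift.

```bash
python3 -m inch '[0,0,20,0,0,0,85, 0,0,20,0,0,0,85, 0,0,20,0,0,0,85, 0,0,20,0,0,0,85, 0,0,20,0,0,0,85, 0,0,14,0,0,0,85, 0,0,9,0,0,0,85, 0,0,5,0,0,0,85]' 40
python3 -m inch '[0,0,0,0,0,0,30, 0,0,0,0,0,0,30, 0,0,0,0,0,0,30, 0,0,0,0,0,0,30, 0,0,0,0,0,0,30, 0,0,0,0,0,0,30, 0,0,0,0,0,0,30, 0,0,0,0,0,0,30]'
python3 -m inch '[0,0,-5,0,0,0,30, 0,0,-10,0,0,0,30, 0,0,-15,0,0,0,30, 0,0,-15,0,0,0,30, 0,0,-15,0,0,0,30, 0,0,-15,0,0,0,30, 0,0,-10,0,0,0,30, 0,0,0,0,0,0,30]'
python3 - <<'E'
from fit import *
im,p=shot('wrist','w3')
fit(im,p,"yellow",(.052,.092,.02),.02,(.448,.214,-.2))
need([.4422,-.0415,.128],98.5)
E
```

```text
time: 10.0
tool_pos: [0.4479, 0.2135, 0.0426]
tcp_rot: [-2.442, -1.977, 0.001]
wrist_force: [0.3, 0.4, 0.5]
width: 0.997
grip_force: 0.0
time: 10.8
tool_pos: [0.4491, 0.214, 0.0444]
tcp_rot: [2.441, 1.976, 0.003]
wrist_force: [-0.6, 0.0, 6.4]
width: 0.477
grip_force: 42.4
time: 11.6
tool_pos: [0.4492, 0.2141, 0.1301]
tcp_rot: [2.441, 1.976, 0.005]
wrist_force: [0.5, 0.5, -1.6]
width: 0.479
grip_force: 41.6
t 11.60 tcp [449.2 214.1 130.1] xax 77.98 deg yax -12.02 deg z [ 0.003  0.001 -1.   ] F [ 0.5  0.5 -1.6] w 40.9mm grip 41.6 q [ 0.39  0.01  2.08 -0.    1.04  0.6 ]
xy mm [449.  208.9] yaw deg -9.53 med|res| px 1.59 n 182
tool shift mm [-251.    46.9    0.8] turn z -20.52
```

View pics/w3.png

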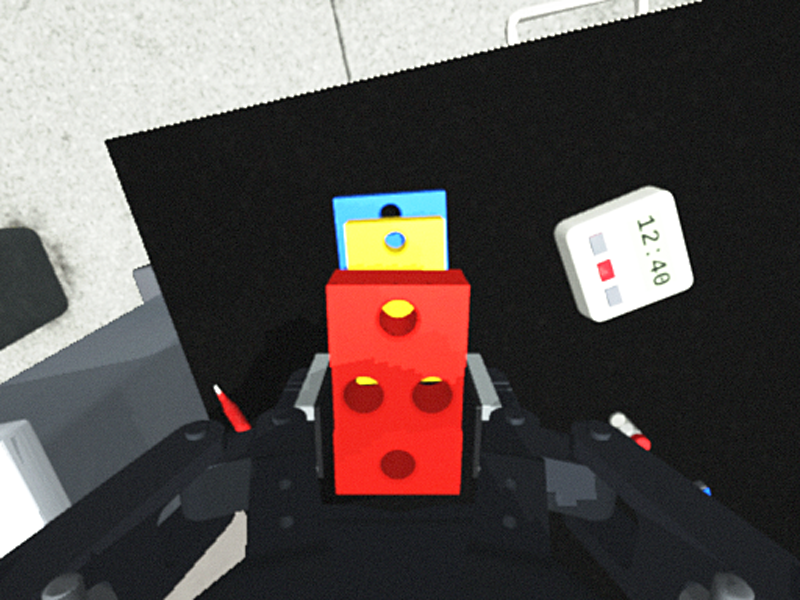

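Red is held straight, filling (330-468, 270-495), and the yellow carrier stayed in place. Next I check red's offset in the hand and move over the red nest.

```bash
python3 - <<'E'
from fit import *
im,p=load('w3')
fit(im,p,"red",(.042,.074,.02),.1257,(.449,.214,-.2))
E
python3 -m inch '[0,0,0,0,0,-6.8,30, 0,0,0,0,0,-6.8,30, 0,0,0,0,0,-6.9,30, -20,-3.6,0,0,0,0,30, -30,-5.3,0,0,0,0,30, -30,-5.3,0,0,0,0,30, -30,-5.3,0,0,0,0,30, -30,-5.3,0,0,0,0,30]' >/dev/null
python3 -m inch '[-30,-5.3,0,0,0,0,30, -30,-5.3,0,0,0,0,30, -30,-5.3,0,0,0,0,30, -21.8,-4,0,0,0,0,30, 0,0,0,0,0,0,30, 0,0,0,0,0,0,30, 0,0,0,0,0,0,30, 0,0,0,0,0,0,30]' >/dev/null
python3 -c "
from fit import *
im,p=shot('wrist','w4')
need([.4422,-.0415,.013],98.5)
fit(im,p,'red',(.042,.074,.02),.1257,(.442,-.041,.15))"
```

```text
xy mm [449.9 213.1] yaw deg -11.98 med|res| px 0.54 n 449
t 13.25 tcp [440.8 -41.2 128. ] xax 98.54 deg yax 8.54 deg z [-0.001  0.    -1.   ] F [-0.2  0.2 -1.2] w 41.0mm grip 41.5 q [-0.15 -0.09  2.19  0.    1.04 -0.3 ]
tool shift mm [ -0.5   1.3 115.1] turn z 0.05
xy mm [441.4 -40.6] yaw deg 8.52 med|res| px 0.60 n 449
```

View pics/w4.png

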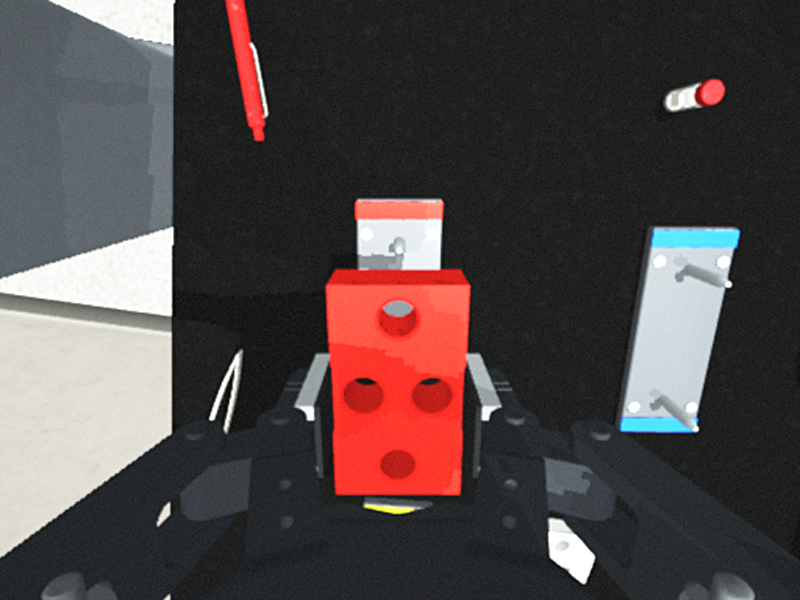

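Red sits square over its nest, with the far post visible at (398,245) on its centre line. I lower it with a small correction.

```bash
python3 -m inch '[-0.9,0.7,10,0,0,0,30, 0,0,15,0,0,0,30, 0,0,15,0,0,0,30, 0,0,15,0,0,0,30, 0,0,15,0,0,0,30, 0,0,10,0,0,0,30, 0,0,5,0,0,0,30, 0,0,0,0,0,0,30]'
python3 -m inch '[0,0,4,0,0,0,30, 0,0,4,0,0,0,30, 0,0,4,0,0,0,30, 0,0,4,0,0,0,30, 0,0,4,0,0,0,30, 0,0,4,0,0,0,30, 0,0,4,0,0,0,30, 0,0,2,0,0,0,30]'
python3 -m inch '[0,0,0,0,0,0,30, 0,0,0,0,0,0,30, 0,0,0,0,0,0,30, 0,0,0,0,0,0,30, 0,0,0,0,0,0,30, 0,0,0,0,0,0,30, 0,0,0,0,0,0,30, 0,0,0,0,0,0,30]'
```

```text
time: 14.1
tool_pos: [0.4412, -0.0426, 0.0424]
tcp_rot: [-2.05, -2.379, 0.001]
wrist_force: [-0.9, -0.1, -2.0]
width: 0.477
grip_force: 41.4
time: 14.9
tool_pos: [0.4415, -0.0428, 0.0127]
tcp_rot: [-2.051, -2.379, 0.001]
wrist_force: [-0.2, -0.3, -1.3]
width: 0.482
grip_force: 41.5
time: 15.7
tool_pos: [0.4419, -0.0428, 0.0133]
tcp_rot: [2.051, 2.38, 0.0]
wrist_force: [0.7, -0.5, -1.7]
width: 0.479
grip_force: 41.5
```

```bash
python3 -m inch '[0,0,1,0,0,0,30, 0,0,0.5,0,0,0,30, 0,0,0,0,0,0,30, 0,0,0,0,0,0,55, 0,0,0,0,0,0,55, 0,0,0,0,0,0,85, 0,0,0,0,0,0,85, 0,0,0,0,0,0,85]'
python3 -m inch '[0,0,-10,0,0,0,85, 0,0,-20,0,0,0,85, 0,0,-20,0,0,0,85, 0,0,-20,0,0,0,85, 0,0,-20,0,0,0,85, 0,0,-20,0,0,0,85, 0,0,-20,0,0,0,85, 0,0,0,0,0,0,85]' >/dev/null
python3 -c "
from fit import *
im,p=shot('wrist','w5')
fit(im,p,'red',(.042,.074,.02),.008,(.442,-.041,.15))
need([.448,.209,.142],79)"
```

```text
time: 16.5
tool_pos: [0.4419, -0.0428, 0.0118]
tcp_rot: [2.051, 2.38, 0.0]
wrist_force: [-0.5, -0.3, -0.7]
width: 0.996
grip_force: 0.0
t 17.30 tcp [444.5 -43.2 145.5] xax 98.48 deg yax 8.48 deg z [ 0.007 -0.001 -1.   ] F [ 0.2 -0.4 -0.1] w 85.1mm grip 0.0 q [-0.15 -0.11  2.17  0.    1.07 -0.3 ]
xy mm [442.7 -45.3] yaw deg 8.56 med|res| px 1.12 n 255
tool shift mm [248.6  41.8   1.6] turn z 19.48
```

View pics/w5.png

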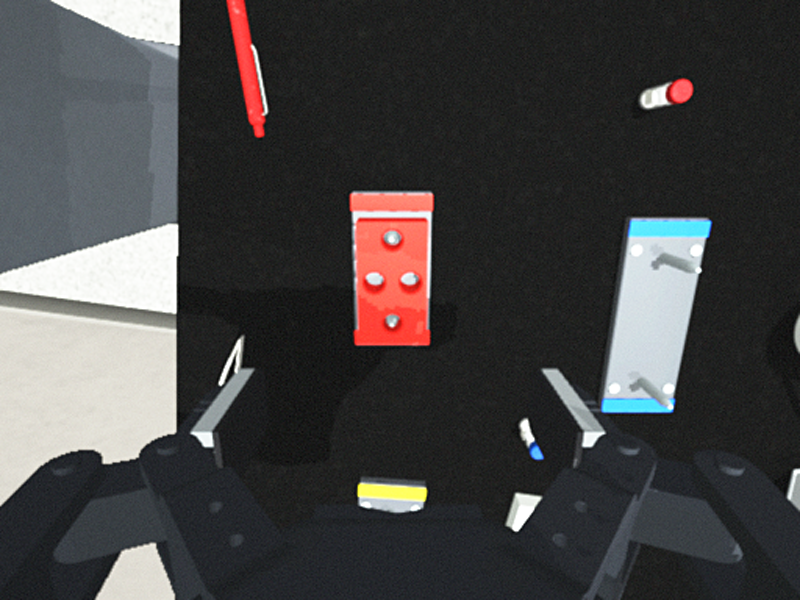

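Red is seated: both posts show through its holes at (392,238) and (392,321). On to yellow.

```bash
python3 -m inch '[0,0,0,0,0,6.8,85, 0,0,0,0,0,6.8,85, 0,0,0,0,0,6.9,85, 20,-4,0,0,0,0,85, 30,-6,0,0,0,0,85, 30,-6,0,0,0,0,85, 30,-6,0,0,0,0,85, 30,-6,0,0,0,0,85]' >/dev/null
python3 -m inch '[30,-6,0,0,0,0,85, 30,-6,0,0,0,0,85, 30,-6,0,0,0,0,85, 17,-3,0,0,0,0,85, 0,0,0,0,0,0,85, 0,0,0,0,0,0,85, 0,0,0,0,0,0,85, 0,0,0,0,0,0,85]' >/dev/null
python3 -c "
from fit import *
im,p=shot('wrist','w6')
x=fit(im,p,'yellow',(.052,.092,.02),.02,(.448,.209,-.2))
need([x[0],x[1],.023],90+np.degrees(x[2]))
x=fit(im,p,'blue',(.062,.11,.02),.0,(.445,.21,-.2))"
```

```text
t 18.95 tcp [445.2 208.  141.4] xax 77.91 deg yax -12.09 deg z [-0.001 -0.    -1.   ] F [-0.5 -0.8 -0.7] w 84.9mm grip 0.0 q [ 0.39 -0.01  2.08 -0.    1.07  0.6 ]
xy mm [449.5 208.7] yaw deg -9.19 med|res| px 0.61 n 316
tool shift mm [  1.5   4.1 118.6] turn z -2.9
xy mm [449.2 213.1] yaw deg -8.19 med|res| px 1.60 n 369
```

View pics/w6.png

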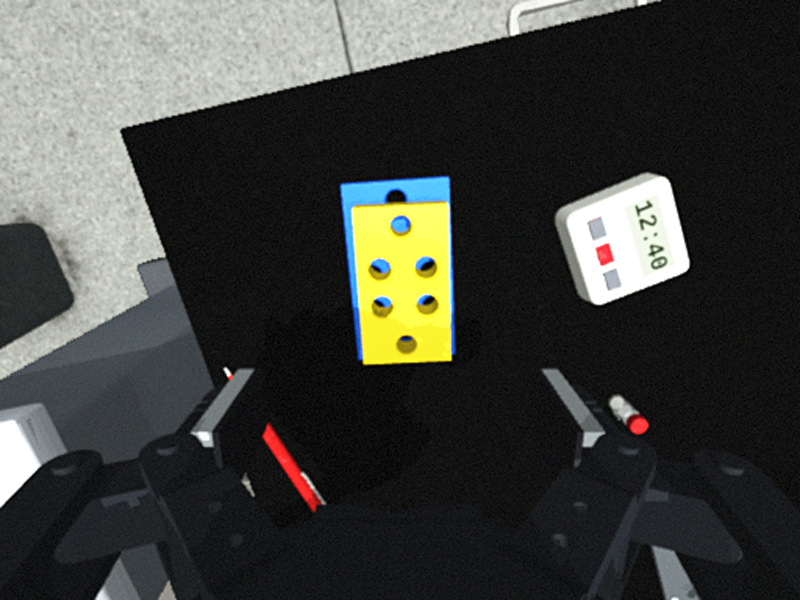

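Yellow is centred at (403,284), with holes at (400,225) and (406,344). I grip it.

```bash
python3 -m inch '[1.5,4.1,15,0,0,-2.9,85, 0,0,20,0,0,0,85, 0,0,20,0,0,0,85, 0,0,20,0,0,0,85, 0,0,18,0,0,0,85, 0,0,12,0,0,0,85, 0,0,8,0,0,0,85, 0,0,3.5,0,0,0,85]' 40
python3 -m inch '[0,0,0,0,0,0,40, 0,0,0,0,0,0,40, 0,0,0,0,0,0,40, 0,0,0,0,0,0,40, 0,0,0,0,0,0,40, 0,0,0,0,0,0,40, 0,0,0,0,0,0,40, 0,0,0,0,0,0,40]'
python3 -m inch '[0,0,-5,0,0,0,40, 0,0,-10,0,0,0,40, 0,0,-20,0,0,0,40, 0,0,-20,0,0,0,40, 0,0,-20,0,0,0,40, 0,0,-20,0,0,0,40, 0,0,-10,0,0,0,40, 0,0,0,0,0,0,40]'
python3 - <<'E'
from fit import *
im,p=shot('wrist','w7')
fit(im,p,"yellow",(.052,.092,.02),.125,(.449,.209,-.16))
need([.4701,-.2634,.13],93.35)
E
```

```text
time: 19.8
tool_pos: [0.4495, 0.2092, 0.0247]
tcp_rot: [-2.391, -2.037, 0.001]
wrist_force: [-0.1, -0.4, -0.7]
width: 0.993
grip_force: 0.0
time: 20.6
tool_pos: [0.4507, 0.21, 0.0264]
tcp_rot: [2.391, 2.037, 0.003]
wrist_force: [-0.5, -0.1, 6.5]
width: 0.594
grip_force: 42.7
time: 21.4
tool_pos: [0.4509, 0.2101, 0.1322]
tcp_rot: [2.39, 2.037, 0.005]
wrist_force: [0.5, -0.3, -1.6]
width: 0.597
grip_force: 42.1
t 21.40 tcp [450.9 210.1 132.2] xax 80.88 deg yax -9.12 deg z [ 0.003  0.001 -1.   ] F [ 0.5 -0.3 -1.6] w 51.0mm grip 42.1 q [ 0.39  0.01  2.08 -0.    1.04  0.55]
xy mm [451.6 209.1] yaw deg -8.75 med|res| px 1.13 n 511
tool shift mm [-463.9   94.9    0.6] turn z -12.47
```

```bash
python3 -m inch '[0,0,0,0,0,-6.2,40, 0,0,0,0,0,-6.3,40, -15,-0.5,0,0,0,0,40, -35,-0.5,0,0,0,0,40, -35,-0.5,0,0,0,0,40, -35,-0.5,0,0,0,0,40, -35,-0.5,0,0,0,0,40, -35,-0.5,0,0,0,0,40]' >/dev/null
python3 -m inch '[-35,-0.5,0,0,0,0,40, -35,-0.5,0,0,0,0,40, -35,-0.5,0,0,0,0,40, -35,-0.5,0,0,0,0,40, -35,-0.5,0,0,0,0,40, -35,-0.5,0,0,0,0,40, -35,-0.5,0,0,0,0,40, -20,-0.5,0,0,0,0,40]' >/dev/null
python3 -m inch '[-18.7,-0.5,0,0,0,0,40, 0,0,0,0,0,0,40, 0,0,0,0,0,0,40, 0,0,0,0,0,0,40, 0,0,0,0,0,0,40, 0,0,0,0,0,0,40, 0,0,0,0,0,0,40, 0,0,0,0,0,0,40]' >/dev/null
python3 - <<'E'
from fit import *
im,p=shot('wrist','w8')
need([.4701,-.2634,.0144],93.35)
s=sensors.read_state()
fit(im,p,"yellow",(.052,.092,.02),s["tool_pos"][2]-.0064,(.47,-.263,.06))
E
```

```text
t 23.85 tcp [ 470.3 -263.4  130.4] xax 93.41 deg yax 3.41 deg z [ 0. -0. -1.] F [ 0.7 -0.1 -1.7] w 51.2mm grip 42.0 q [-0.56  0.09  2.    0.    1.05 -0.62]
tool shift mm [ 1.00e-01 -2.00e-01  1.16e+02] turn z 0.05
xy mm [ 471.  -263.8] yaw deg 3.53 med|res| px 0.93 n 518
```

View pics/w8.png

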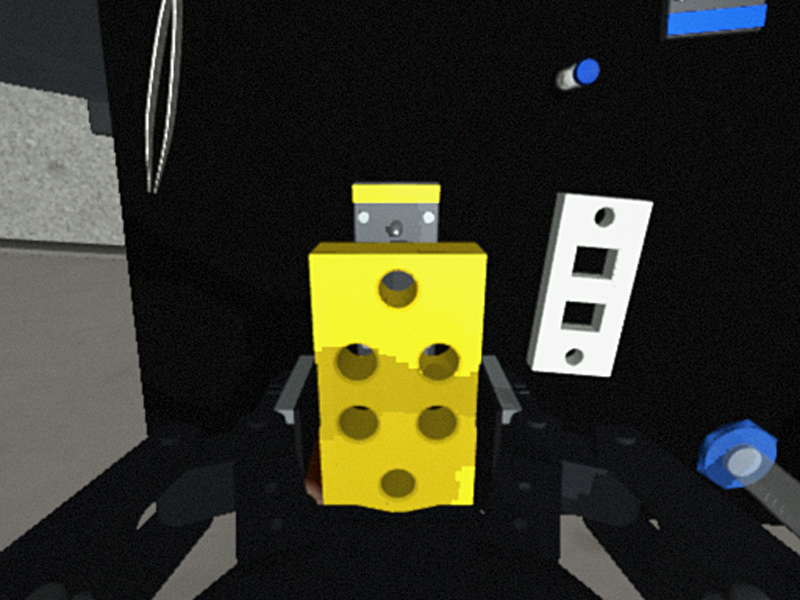

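Yellow is aligned over its nest, with the far post at (396,228) on the centre line. I lower it.

```bash
python3 -m inch '[0.2,-0.8,10,0,0,0,40, 0,0,15,0,0,0,40, 0,0,15,0,0,0,40, 0,0,15,0,0,0,40, 0,0,15,0,0,0,40, 0,0,10,0,0,0,40, 0,0,5,0,0,0,40, 0,0,0,0,0,0,40]'
python3 -m inch '[0,0,4,0,0,0,40, 0,0,4,0,0,0,40, 0,0,4,0,0,0,40, 0,0,4,0,0,0,40, 0,0,4,0,0,0,40, 0,0,4,0,0,0,40, 0,0,4,0,0,0,40, 0,0,2,0,0,0,40]'
python3 -m inch '[0,0,0.5,0,0,0,40, 0,0,0.5,0,0,0,40, 0,0,0,0,0,0,40, 0,0,0,0,0,0,40, 0,0,0,0,0,0,65, 0,0,0,0,0,0,65, 0,0,0,0,0,0,85, 0,0,0,0,0,0,85]'
python3 -m inch '[0,0,0,0,0,0,85, 0,0,-10,0,0,0,85, 0,0,-20,0,0,0,85, 0,0,-20,0,0,0,85, 0,0,-20,0,0,0,85, 0,0,-30,0,0,0,85, 0,0,-30,0,0,0,85, 0,0,0,0,0,0,85]' >/dev/null
python3 -c "
from fit import *
im,p=shot('wrist','w9')"
```

```text
time: 24.7
tool_pos: [0.4688, -0.2633, 0.0442]
tcp_rot: [-2.154, -2.285, 0.001]
wrist_force: [0.1, 0.1, -1.0]
width: 0.594
grip_force: 42.0
time: 25.5
tool_pos: [0.469, -0.2634, 0.0147]
tcp_rot: [-2.154, -2.285, 0.0]
wrist_force: [-0.3, -0.8, -1.7]
width: 0.599
grip_force: 42.0
time: 26.3
tool_pos: [0.4695, -0.2637, 0.0144]
tcp_rot: [2.155, 2.286, 0.0]
wrist_force: [-0.0, -0.3, -0.2]
width: 0.994
grip_force: 0.0
t 27.10 tcp [ 472.7 -265.7  150.3] xax 93.38 deg yax 3.38 deg z [ 0.009 -0.005 -1.   ] F [ 0.2  0.2 -0.1] w 85.1mm grip 0.0 q [-0.56  0.07  1.98  0.    1.08 -0.62]
```

View pics/w9.png

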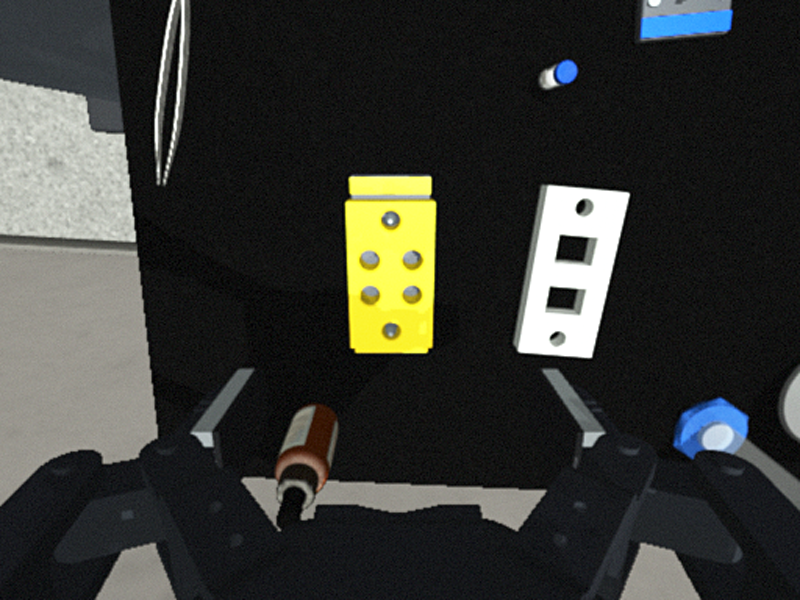

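Yellow is seated: its posts show in the holes at (391,219) and (391,331). Back to blue.

```bash
python3 -m inch '[0,0,0,0,0,5.7,85, 0,0,0,0,0,5.7,85, 15,-3,0,0,0,0,85, 32,-6,0,0,0,0,85, 32,-6,0,0,0,0,85, 32,-6,0,0,0,0,85, 32,-6,0,0,0,0,85, 32,-6,0,0,0,0,85]' >/dev/null
python3 -m inch '[32,-6,0,0,0,0,85, 32,-6,0,0,0,0,85, 32,-6,0,0,0,0,85, 32,-6,0,0,0,0,85, 32,-6,0,0,0,0,85, 32,-6,0,0,0,0,85, 32,-6,0,0,0,0,85, 32,-6,0,0,0,0,85]' >/dev/null
python3 -m inch '[38,-5.5,0,0,0,0,85, 0,0,0,0,0,0,85, 0,0,0,0,0,0,85, 0,0,0,0,0,0,85, 0,0,0,0,0,0,85, 0,0,0,0,0,0,85, 0,0,0,0,0,0,85, 0,0,0,0,0,0,85]' >/dev/null
python3 -c "
from fit import *
im,p=shot('wrist','w10')
x=fit(im,p,'blue',(.062,.11,.02),0,(.449,.213,-.15))
need([x[0],x[1],.005],90+np.degrees(x[2]))"
```

```text
t 29.55 tcp [449.3 212.4 144.3] xax 81.93 deg yax -8.07 deg z [ 0.  0. -1.] F [-0.4 -0.3 -0.2] w 85.1mm grip 0.0 q [ 0.39 -0.    2.07 -0.    1.07  0.53]
xy mm [449.  213.3] yaw deg -8.14 med|res| px 1.30 n 354
tool shift mm [  0.7  -0.4 139.4] turn z 0.08
```

```bash
python3 -m inch '[0.7,-0.4,19,0,0,0,85, 0,0,25,0,0,0,85, 0,0,25,0,0,0,85, 0,0,25,0,0,0,85, 0,0,20,0,0,0,85, 0,0,14,0,0,0,85, 0,0,8,0,0,0,85, 0,0,3.3,0,0,0,85]' 40
python3 -m inch '[0,0,0,0,0,0,50, 0,0,0,0,0,0,50, 0,0,0,0,0,0,50, 0,0,0,0,0,0,50, 0,0,0,0,0,0,50, 0,0,0,0,0,0,50, 0,0,0,0,0,0,50, 0,0,0,0,0,0,50]'
python3 -m inch '[0,0,-5,0,0,0,50, 0,0,-10,0,0,0,50, 0,0,-20,0,0,0,50, 0,0,-25,0,0,0,50, 0,0,-25,0,0,0,50, 0,0,-20,0,0,0,50, 0,0,-15,0,0,0,50, 0,0,0,0,0,0,50]'
python3 -m inch '[0,0,0,0,0,0,50, 0,0,0,0,0,0,50, 0,0,0,0,0,0,50, 0,0,0,0,0,0,50, 0,0,0,0,0,0,50, 0,0,0,0,0,0,50, 0,0,0,0,0,0,50, 0,0,0,0,0,0,50]' >/dev/null
python3 - <<'E'
from fit import *
im,p=shot('wrist','w11')
s=sensors.read_state()
fit(im,p,"blue",(.062,.11,.02),s["tool_pos"][2]-.0065,(.449,.213,-.14))
need([.6194,-.0499,.13],98.2)
E
```

```text
time: 30.4
tool_pos: [0.4487, 0.2135, 0.0044]
tcp_rot: [-2.371, -2.06, 0.001]
wrist_force: [0.7, 0.8, 0.8]
width: 0.995
grip_force: 0.0
time: 31.2
tool_pos: [0.4499, 0.2141, 0.0061]
tcp_rot: [2.371, 2.06, 0.003]
wrist_force: [0.6, -0.6, 6.4]
width: 0.711
grip_force: 44.8
time: 32.0
tool_pos: [0.4504, 0.2143, 0.1278]
tcp_rot: [2.37, 2.06, 0.007]
wrist_force: [0.5, 0.7, -1.5]
width: 0.712
grip_force: 44.0
t 32.80 tcp [448.8 213.7 125. ] xax 81.98 deg yax -8.02 deg z [ 0.  0. -1.] F [ 0.3 -0.2 -1.7] w 60.7mm grip 44.0 q [ 0.39  0.02  2.09 -0.    1.03  0.53]
xy mm [451.1 223.4] yaw deg -8.33 med|res| px 1.84 n 864
tool shift mm [-237.2  205.7   -5. ] turn z -16.22
```

Run:
```python
from fit import *
im,p=load('w11')
M=R.from_rotvec([2.371,2.06,0.0]).as_matrix()
z=.125-.0061
h=cv2.cvtColor(im,cv2.COLOR_RGB2HSV)
for u in (225,255,285):
  print(u,[(v,*h[v,u]) for v in range(110,370,8)])
a=np.radians(-8.1);Q=np.array([[np.cos(a),-np.sin(a)],[np.sin(a),np.cos(a)]])
for y in(55,44,-44,-55):
  c=np.array([.4488,.2137])+Q@[0,y/1000]; print(y,proj(p,[*c,z+.02]),proj(p,[*c,z]))
```

```text
225 [(110, np.uint8(10), np.uint8(25), np.uint8(31)), (118, np.uint8(75), np.uint8(28), np.uint8(18)), (126, np.uint8(15), np.uint8(53), np.uint8(29)), (134, np.uint8(15), np.uint8(18), np.uint8(29)), (142, np.uint8(110), np.uint8(216), np.uint8(170)), (150, np.uint8(95), np.uint8(157), np.uint8(255)), (158, np.uint8(95), np.uint8(158), np.uint8(255)), (166, np.uint8(97), np.uint8(171), np.uint8(255)), (174, np.uint8(97), np.uint8(174), np.uint8(255)), (182, np.uint8(98), np.uint8(175), np.uint8(255)), (190, np.uint8(98), np.uint8(172), np.uint8(255)), (198, np.uint8(99), np.uint8(186), np.uint8(255)), (206, np.uint8(60), np.uint8(61), np.uint8(21)), (214, np.uint8(111), np.uint8(214), np.uint8(173)), (222, np.uint8(110), np.uint8(218), np.uint8(237)), (230, np.uint8(103), np.uint8(196), np.uint8(255)), (238, np.uint8(108), np.uint8(210), np.uint8(241)), (246, np.uint8(110), np.uint8(209), np.uint8(94)), (254, np.uint8(110), np.uint8(213), np.uint8(147)), (262, np.uint8(110), np.uint8(210), np.uint8(169)), (270, np.uint8(108), np.uint8(214), np.uint8(240)), (278, np.uint8(108), np.ui
[... 3497 characters left out ...]
8(149)), (302, np.uint8(108), np.uint8(209), np.uint8(240)), (310, np.uint8(107), np.uint8(217), np.uint8(247)), (318, np.uint8(107), np.uint8(213), np.uint8(248)), (326, np.uint8(110), np.uint8(23), np.uint8(33)), (334, np.uint8(70), np.uint8(53), np.uint8(29)), (342, np.uint8(120), np.uint8(40), np.uint8(32)), (350, np.uint8(103), np.uint8(57), np.uint8(40)), (358, np.uint8(128), np.uint8(33), np.uint8(31)), (366, np.uint8(90), np.uint8(48), np.uint8(37))]
55 [252.34513741 141.83013562] [252.59547019 136.58637949]
44 [252.35227537 166.02487798] [252.59644567 157.79882186]
-44 [252.39901473 324.45198573] [252.60298811 300.06879499]
-55 [252.40381771 340.73210525] [252.60367606 315.02876066]
```

```bash
sed -i 's/(H>98)&(H<118)/(H>88)\&(H<120)/; s/for a,b in c\]/for a,b in c if b<vmax]/; s/guess,dbg=None/guess,vmax=400/' fit.py
python3 - <<'E'
from fit import *
im,p=load('w10'); fit(im,p,'blue',(.062,.11,.02),0,(.449,.213,-.15))
im,p=load('w11'); x=fit(im,p,"blue",(.062,.11,.02),.1189,(.449,.213,-.14),225)
im,p=load('w8'); x=fit(im,p,"yellow",(.052,.092,.02),.124,(.47,-.263,.06),225)
im,p=load('w4'); x=fit(im,p,"red",(.042,.074,.02),.1257-.002,(.441,-.041,.15),225)
E
```

```text
xy mm [449.  213.3] yaw deg -8.14 med|res| px 1.30 n 354
xy mm [448.2 202.9] yaw deg -7.86 med|res| px 1.80 n 561
xy mm [ 471.  -264.1] yaw deg 3.49 med|res| px 0.95 n 518
xy mm [441.3 -41.5] yaw deg 8.09 med|res| px 1.09 n 449
```

```bash
sed -i 's/>100)/>140)/' fit.py
python3 - <<'E'
from fit import *
im,p=load('w11'); x=fit(im,p,"blue",(.062,.11,.02),.1189,(.449,.213,-.14),225)
need([.6194,-.0499,.13],98.2)
E
```

```text
xy mm [449.6 213.1] yaw deg -8.02 med|res| px 0.91 n 639
tool shift mm [-237.2  205.7   -5. ] turn z -16.22
```

```bash
python3 -m inch '[0,0,0,0,0,-5.4,50, 0,0,0,0,0,-5.4,50, 0,0,0,0,0,-5.4,50, -15,7,0,0,0,0,50, -30,14,0,0,0,0,50, -30,14,0,0,0,0,50, -30,14,0,0,0,0,50, -30,14,0,0,0,0,50]' >/dev/null
python3 -m inch '[-30,14,0,0,0,0,50, -30,14,0,0,0,0,50, -30,14,0,0,0,0,50, -30,14,0,0,0,0,50, -20,9,0,0,0,0,50, -10,2.8,0,0,0,0,50, 0,0,0,0,0,0,50, 0,0,0,0,0,0,50]' >/dev/null
python3 -m inch '[0,0,0,0,0,0,50, 0,0,0,0,0,0,50, 0,0,0,0,0,0,50, 0,0,0,0,0,0,50, 0,0,0,0,0,0,50, 0,0,0,0,0,0,50, 0,0,0,0,0,0,50, 0,0,0,0,0,0,50]' >/dev/null
python3 - <<'E'
from fit import *
im,p=shot('wrist','w12')
s=sensors.read_state()
fit(im,p,"blue",(.062,.11,.02),s["tool_pos"][2]-.0061,(.619,-.05,.14),225)
need([.6189,-.0496,.0141],98.2)
E
```

```text
t 35.25 tcp [618.8 -49.9 125. ] xax 98.17 deg yax 8.17 deg z [-0. -0. -1.] F [-0.5 -0.3 -2. ] w 61.0mm grip 44.0 q [-0.12  0.25  1.83 -0.    1.07 -0.26]
xy mm [619.7 -51. ] yaw deg 8.20 med|res| px 0.91 n 636
tool shift mm [3.000e-01 1.000e-01 1.109e+02] turn z -0.02
```

```bash
python3 -m inch '[0.6,-0.2,8,0,0,0,50, 0,0,14,0,0,0,50, 0,0,14,0,0,0,50, 0,0,14,0,0,0,50, 0,0,10,0,0,0,50, 0,0,5,0,0,0,50, 0,0,0,0,0,0,50, 0,0,0,0,0,0,50]'
python3 -m inch '[0,0,4,0,0,0,50, 0,0,4,0,0,0,50, 0,0,4,0,0,0,50, 0,0,4,0,0,0,50, 0,0,4,0,0,0,50, 0,0,4,0,0,0,50, 0,0,0,0,0,0,50, 0,0,0,0,0,0,50]'
python3 -m inch '[0,0,4,0,0,0,50, 0,0,4,0,0,0,50, 0,0,4,0,0,0,50, 0,0,4,0,0,0,50, 0,0,3,0,0,0,50, 0,0,2,0,0,0,50, 0,0,1,0,0,0,50, 0,0,0,0,0,0,50]'
python3 -m inch '[0,0,0.5,0,0,0,50, 0,0,0,0,0,0,50, 0,0,0,0,0,0,72, 0,0,0,0,0,0,72, 0,0,0,0,0,0,85, 0,0,0,0,0,0,85, 0,0,0,0,0,0,85, 0,0,0,0,0,0,85]'
python3 -m inch '[0,0,-10,0,0,0,85, 0,0,-20,0,0,0,85, 0,0,-30,0,0,0,85, 0,0,-30,0,0,0,85, 0,0,-30,0,0,0,85, 0,0,-20,0,0,0,85, 0,0,0,0,0,0,85, 0,0,0,0,0,0,85]' >/dev/null
python3 -c "
from fit import *
im,p=shot('wrist','w13')
x=fit(im,p,'blue',(.062,.11,.02),.008,(.619,-.05,.14))
need([.5865,-.26,.154],88.3)"
```

```text
time: 36.1
tool_pos: [0.6189, -0.0493, 0.0601]
tcp_rot: [2.057, 2.374, 0.0]
wrist_force: [0.6, -0.3, -1.7]
width: 0.715
grip_force: 43.9
time: 36.9
tool_pos: [0.6184, -0.0493, 0.0357]
tcp_rot: [-2.057, -2.374, 0.0]
wrist_force: [0.3, 0.1, -2.7]
width: 0.712
grip_force: 43.9
time: 37.7
tool_pos: [0.6187, -0.0493, 0.0142]
tcp_rot: [2.057, 2.374, 0.0]
wrist_force: [0.8, -0.1, -2.6]
width: 0.709
grip_force: 44.0
time: 38.5
tool_pos: [0.6186, -0.0493, 0.0134]
tcp_rot: [2.057, 2.374, -0.0]
wrist_force: [0.3, 0.3, 0.2]
width: 0.998
grip_force: 0.0
t 39.30 tcp [618.7 -49.3 154. ] xax 98.18 deg yax 8.18 deg z [ 0.001 -0.    -1.   ] F [-0.8  0.5 -0.8] w 84.8mm grip 0.0 q [-0.12  0.22  1.81 -0.    1.12 -0.26]
xy mm [619.5 -51.3] yaw deg 8.16 med|res| px 1.12 n 349
tool shift mm [-204.2  -61.    -1.4] turn z 9.88
```

View pics/w13.png

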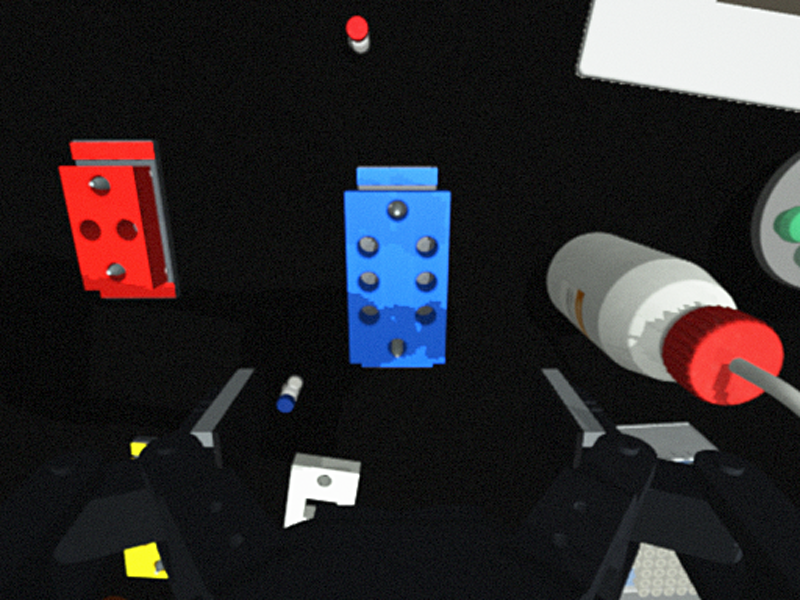

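Blue is seated: its posts show at (397,209) and (397,347), and the vials are still standing. Now the plate.

```bash
python3 -m inch '[0,0,0,0,0,5,85, 0,0,0,0,0,4.9,85, -26,-5,0,0,0,0,85, -35,-4,0,0,0,0,85, -35,-4,0,0,0,0,85, -35,-4,0,0,0,0,85, -35,-4,0,0,0,0,85, -25,-3,0,0,0,0,85]' >/dev/null
python3 -m inch '[-20.6,-2,0,0,0,0,85, 0,0,0,0,0,0,85, 0,0,0,0,0,0,85, 0,0,0,0,0,0,85, 0,0,0,0,0,0,85, 0,0,0,0,0,0,85, 0,0,0,0,0,0,85, 0,0,0,0,0,0,85]' >/dev/null
python3 -c "
from fit import *
im,p=shot('wrist','w14')
x=fit(im,p,100,(.05,.11,.014),0,(.586,-.26,-.03),260)
need([x[0],x[1],.004],90+np.degrees(x[2]))"
```

```text
t 40.95 tcp [ 586.4 -259.6  153.6] xax 88.31 deg yax -1.69 deg z [ 0. -0. -1.] F [0.7 0.5 0.2] w 85.2mm grip 0.0 q [-0.46  0.26  1.76  0.    1.12 -0.43]
xy mm [ 586.2 -260. ] yaw deg -1.71 med|res| px 0.61 n 310
tool shift mm [ -0.3  -0.2 149.6] turn z 0.01
```

```bash
python3 -m inch '[-0.3,-0.2,20,0,0,0,85, 0,0,27,0,0,0,85, 0,0,27,0,0,0,85, 0,0,27,0,0,0,85, 0,0,22,0,0,0,85, 0,0,14,0,0,0,85, 0,0,9,0,0,0,85, 0,0,3.6,0,0,0,85]' 40
python3 -m inch '[0,0,0,0,0,0,40, 0,0,0,0,0,0,40, 0,0,0,0,0,0,40, 0,0,0,0,0,0,40, 0,0,0,0,0,0,40, 0,0,0,0,0,0,40, 0,0,0,0,0,0,40, 0,0,0,0,0,0,40]'
python3 -m inch '[0,0,-5,0,0,0,40, 0,0,-10,0,0,0,40, 0,0,-20,0,0,0,40, 0,0,-25,0,0,0,40, 0,0,-25,0,0,0,40, 0,0,-20,0,0,0,40, 0,0,-15,0,0,0,40, 0,0,0,0,0,0,40]'
python3 -m inch '[0,0,0,0,0,0,40, 0,0,0,0,0,0,40, 0,0,0,0,0,0,40, 0,0,0,0,0,0,40, 0,0,0,0,0,-4.9,40, 0,0,0,0,0,-5,40, 0,0,0,0,0,0,40, 0,0,0,0,0,0,40]' >/dev/null
python3 -c "
from fit import *
im,p=shot('wrist','w15')
s=sensors.read_state()
fit(im,p,100,(.05,.11,.014),s['tool_pos'][2]-.0057,(.586,-.26,.14),225)
need([.6187,-.0493,.154],98.2)"
```

```text
time: 41.8
tool_pos: [0.5858, -0.2602, 0.0033]
tcp_rot: [-2.254, -2.187, 0.0]
wrist_force: [0.3, -0.3, -1.1]
width: 0.996
grip_force: 0.0
time: 42.6
tool_pos: [0.5873, -0.2609, 0.0055]
tcp_rot: [2.253, 2.186, 0.001]
wrist_force: [0.7, 0.2, 6.4]
width: 0.567
grip_force: 42.0
time: 43.4
tool_pos: [0.5877, -0.2611, 0.127]
tcp_rot: [2.251, 2.185, 0.003]
wrist_force: [0.6, 0.4, -1.0]
width: 0.567
grip_force: 41.5
t 44.20 tcp [ 585.8 -260.2  123.4] xax 98.06 deg yax 8.06 deg z [-0.001  0.    -1.   ] F [ 0.5  1.2 -0.4] w 48.5mm grip 41.5 q [-0.46  0.29  1.78 -0.    1.07 -0.6 ]
xy mm [ 586.5 -259.8] yaw deg 8.19 med|res| px 0.38 n 560
tool shift mm [204.3  62.1 -30.4] turn z -0.13
```

```bash
python3 -m inch '[15,5,0,0,0,0,40, 30,9,0,0,0,0,40, 30,9,0,0,0,0,40, 30,9,0,0,0,0,40, 30,9,0,0,0,0,40, 30,9,0,0,0,0,40, 20,7,0,0,0,0,40, 18.4,5.3,0,0,0,0,40]' >/dev/null
python3 -m inch '[0,0,0,0,0,0,40, 0,0,0,0,0,0,40, 0,0,0,0,0,0,40, 0,0,0,0,0,0,40, 0,0,0,0,0,0,40, 0,0,0,0,0,0,40, 0,0,0,0,0,0,40, 0,0,0,0,0,0,40]' >/dev/null
python3 -c "
from fit import *
im,p=shot('wrist','w16')
s=sensors.read_state()
fit(im,p,100,(.05,.11,.014),s['tool_pos'][2]-.0055,(.619,-.05,.14),225)
need([.6188,-.050,.0335],98.2)"
```

```text
t 45.85 tcp [618.7 -50.4 123.9] xax 98.16 deg yax 8.16 deg z [-0. -0. -1.] F [ 0.3  1.  -1.5] w 48.4mm grip 41.5 q [-0.12  0.25  1.83 -0.    1.06 -0.26]
xy mm [617.5 -36.8] yaw deg 8.34 med|res| px 0.94 n 610
tool shift mm [ 0.2  0.1 90.4] turn z -0.03
```

```bash
python3 -m inch '[0.2,0,8,0,0,0,40, 0,0,14,0,0,0,40, 0,0,14,0,0,0,40, 0,0,14,0,0,0,40, 0,0,10,0,0,0,40, 0,0,5,0,0,0,40, 0,0,0,0,0,0,40, 0,0,0,0,0,0,40]'
python3 -m inch '[0,0,4,0,0,0,40, 0,0,4,0,0,0,40, 0,0,4,0,0,0,40, 0,0,3,0,0,0,40, 0,0,3,0,0,0,40, 0,0,3,0,0,0,40, 0,0,2,0,0,0,40, 0,0,0,0,0,0,40]'
python3 -m inch '[0,0,1,0,0,0,40, 0,0,0.5,0,0,0,40, 0,0,0,0,0,0,40, 0,0,0,0,0,0,40, 0,0,0,0,0,0,40, 0,0,0,0,0,0,40, 0,0,0,0,0,0,40, 0,0,0,0,0,0,40]'
```

```text
time: 46.7
tool_pos: [0.6191, -0.0499, 0.0591]
tcp_rot: [2.057, 2.374, 0.0]
wrist_force: [0.1, -0.8, -2.0]
width: 0.569
grip_force: 41.5
time: 47.5
tool_pos: [0.6184, -0.0499, 0.0354]
tcp_rot: [-2.057, -2.374, 0.001]
wrist_force: [0.8, -0.1, -0.8]
width: 0.568
grip_force: 41.5
time: 48.3
tool_pos: [0.6187, -0.0499, 0.0344]
tcp_rot: [2.057, 2.374, 0.0]
wrist_force: [0.1, 0.2, -0.9]
width: 0.57
grip_force: 41.5
```

```bash
python3 -m inch '[0,0,0.8,0,0,0,40, 0,0,0,0,0,0,40, 0,0,0,0,0,0,62, 0,0,0,0,0,0,62, 0,0,0,0,0,0,85, 0,0,0,0,0,0,85, 0,0,0,0,0,0,85, 0,0,0,0,0,0,85]'
python3 -m inch '[0,0,-10,0,0,0,85, 0,0,-20,0,0,0,85, 0,0,-30,0,0,0,85, 0,0,-30,0,0,0,85, 0,0,-30,0,0,0,85, 0,0,-20,0,0,0,85, 0,0,0,0,0,0,85, 0,0,0,0,0,0,85]' >/dev/null
python3 -c "
from fit import *
im,p=shot('wrist','w17')
fit(im,p,'blue',(.062,.11,.02),.008,(.619,-.05,.14))
t,_=load('w17'); s=viewer.read_camera('top')
a=cv2.resize(t[80:280,100:400,::-1],(400,267)); b=cv2.resize(s[90:270,130:400,::-1],(400,267),interpolation=cv2.INTER_CUBIC)
cv2.imwrite('pics/fin.png',cv2.resize(np.vstack([a,b]),(599,800)) if 0 else cv2.resize(np.hstack([a,b]),(800,267)))"
```

```text
time: 49.1
tool_pos: [0.6187, -0.0499, 0.0336]
tcp_rot: [2.057, 2.374, 0.0]
wrist_force: [-0.2, -0.7, -0.6]
width: 0.996
grip_force: 0.0
t 49.90 tcp [618.9 -49.9 174.1] xax 98.18 deg yax 8.18 deg z [ 0.001 -0.    -1.   ] F [0.1 0.8 0.1] w 85.2mm grip 0.0 q [-0.12  0.2   1.79 -0.    1.15 -0.26]
xy mm [656.1 -69.8] yaw deg -100.73 med|res| px 2.89 n 72
```

View pics/fin.png

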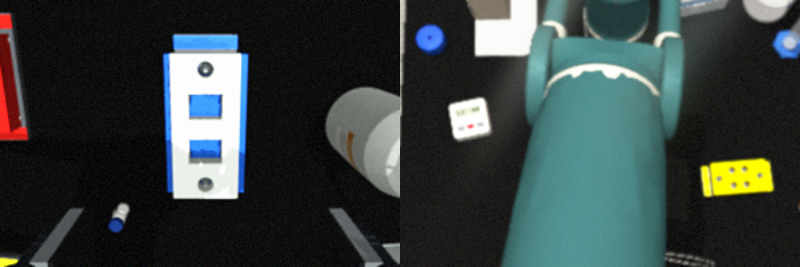

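The plate lies flat on blue, with posts in both holes at (205,69) and (205,184). The timer and the blue vial are in place, and the gripper is clear.

```bash
python3 -c "
from workcell import job
print(job.finish_job())"
```

```text
the job is handed in; nothing more can be done
None
```

I seated all three carriers on their own nests, laid the white plate on the blue carrier over its posts, and handed the job in at about 50 s. The pictures I took after each placing showed both posts through every piece, but the hand-in returned no verdict.

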